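# Unlatch the condenser bridge from its ball stud and hold it raised

## Task

The hinged condenser bridge is clamped down on its ball stud, and somebody left a tall lens canister standing on its side shelf, in the way of the latch. First set the tall canister down gently, upright, in the steel tray and let go of it; then pull the latch's grip tab sideways against its spring until the latch lets go of the ball, lift the bridge's nose at least 50 mm off the ball and finish while still holding it up there, so that a colleague can change the specimen. Leave everything else where it stands.

Things in the scene. Friction and masses are not known exactly. Their poses are not given: they have to be found in the camera images.
- stand: Fixed base of the condenser bridge: aluminium plate 260 x 120 x 18 mm with a ball stud, a black specimen block and two white hinge posts. Origin: on the table, directly under the ball. +x runs from the hinge to the ball and on, +y is the sideways direction in which the latch is pulled, z up. The hinge axis runs along y at x = -0.170, z = 0.095.
- bridge (a joint): Hinge of the white bridge arm, rad: 0 = down on the ball, grows as the nose rises (0.30 is about 50 mm at the nose), stop at 0.9. Bridge and latch weigh about 0.7 kg (about 4 N to lift at the nose); it falls back by itself when let go. While the latch is shut it rises only 1 or 2 mm.
- latch (a joint): Slide of the latch in the bridge, m: 0 = shut (its fork is under the ball), grows along stand +y, stop at 0.022. The ball is free from about 0.018 on. The spring takes about 5 N at 0 and 11 N at the stop and shuts the latch when let go. The latch moves with the bridge and the bridge can be lifted by its tab.
- grip_tab (a point): Centre of the latch's upright grip tab: dark steel block, 24 mm along stand x, 14 mm along stand y (the pull direction), 45 mm tall, standing up from the side shelf. This point is 23 mm above the shelf's top, at (0, 0.050, 0.128) in the stand's frame while shut and down. The top around it is flat and clear once the canister is gone.
- ball (a point): Centre of the fixed steel ball (28 mm across) on the stud, 70 mm above the table.
- socket (a point): Point of the bridge's nose that lies at the ball's centre when the bridge is down: its height over ball is the lift. The flat top of nose and side shelf is 35 mm above it (105 mm above the table); the shelf is 60 mm wide, 12 mm thick and ends 125 mm from it along stand +y. A black barrel 48 mm across stands 20 mm above that top, 88 mm behind it.
- canister: The tall lens canister: grey plastic cylinder 36 mm across and 75 mm tall with a screw cap, about 0.12 kg, loose. At the start it stands upright on the bridge's side shelf just outside the grip tab. Origin: centre of its underside, z up.
- tray: Fixed open steel tray 150 x 120 mm (its x, y), walls 20 mm high and 4 mm thick, floor 4 mm thick. A flat dark spanner (up to 20 mm wide and 10 mm high) is fixed along y at the tray's x = +0.050. Origin: under the centre. It may stand on either side of the stand.
- tray_spot (a point): Middle of the free part of the tray's floor, on the floor's top; axes as the tray's. The free floor reaches about 50 mm either way in x and y.
- slide_box: Bystander: loose grey slide box 102 x 90 x 35 mm. Origin at centre of underside.
- oil_bottle: Bystander: small loose amber bottle, 30 mm across, 70 mm tall, near the bridge's nose. Origin at centre of underside.
- dishes: Bystander: loose stack of flat round dishes, 60 mm across, 39 mm tall, near the bridge's nose. Origin at centre of underside.
- short_canister: Bystander: short wide grey canister, 46 mm across, 45 mm tall. Origin at centre of underside.
- objective: Bystander: loose metal microscope objective standing on end, 34 mm across, 50 mm tall. Origin at centre of underside.
There are look-alikes about, which are no part of the job. What is shaped like the canister but purple is not meant. Of the things that look like the tray, the larger one is meant.

How it is judged:
By the outcome, as a careful person would: the job done as asked, in the order asked, and still so for the second after the job is handed in, while the arm keeps its last pose, push and grip.
It also fails if it takes over 56 s, if anything falls off the work surface, if the arm or the gripper's body presses on something with over 40 N, if the wrist force passes 120 N, or if a joint passes its speed limit or range.

## Robot

A 6-joint arm with a two-finger parallel gripper is mounted at the origin on the work surface. World frame = base frame: x ahead of the robot, y to its left, z up, the work surface at z = 0. Lengths are in m, angles in rad, forces in N, time in s.
With the tool pointing down it reaches from about 0.225 to 0.875 m from the base axis. Payload 3.4 kg.
Tool frame: the origin (TCP) lies midway between the tips of the shut fingers; the grasp point (between the pads) lies 19 mm behind it (manip.grasp_offset is the distance from the TCP to the grasp point, in m); x points along the fingers, y is the direction in which the jaws open and shut, and the axes are right-handed (so a half turn about x gives the same grasp; the last joint's range is limited). The gripper opens to 85 mm and grips with 20 to 120 N. Pads are 22 mm wide; open, the fingers measure 114 mm over their backs; the gripper's body (76 mm by 85 mm) begins 54 mm behind the grasp point. The pads swing forward as they close: fully open they stand 13 mm farther back than shut.
Start: joints at [1.031, 0.276, 1.505, -0, 1.361, -0.121], TCP at [0.234, 0.525, 0.231] pointing down, gripper open.
Joint ranges: [-2.89, 2.89], [-0.75, 2.08], [0.22, 2.7], [-1.18, 4.32], [0.11, 2.71], [-2.7, 2.7]. Speed limits (rad/s): [2.57, 2.57, 3.14, 3.14, 3.14, 3.14].

## Interface

Orientations are given as a unit quaternion [w, x, y, z].
In Python, from rig import manip gives the robot as it stands.
- The arm moves only by the shell command python3 -m creep 'ROWS' [OPENING] [FORCE]. ROWS is a JSON object of lists of equal length, an entry for each row: "delta_pos": the shift along the tool's x, y, z in cm, a list of three; "dr": the turn, a rotation vector about the tool's x, y, z in rad, a list of three. In form: {"delta_pos": [[dx, dy, dz], ...], "dr": [[rx, ry, rz], ...]}. A call has 1 to 10 rows; each row is the pose to reach, as a shift and turn from the pose commanded when the call began, along the tool's axes at that moment; what a row does not reach only later rows make up. A row lasts 1/10 s, in which the tool goes at most 50 mm and 8.59 degrees, less where a joint would pass 70% of its speed; a pose out of reach is approached as far as the arm can. A call with a gripper value outside its range is refused whole. OPENING is the opening, from -1 (shut) to 1 (fully open), set as the call begins (- or left out, the last holds). The fingers move at their own pace and stop on an object; FORCE is the grip in N (left out, the last holds). Time passes only in rows, so rows that repeat a pose let the fingers close. It gives the time, the measured TCP pose, the force and the opening at its end, in the units of the state.
- manip.get_state(): the state, without advancing time (a new reading comes with each control period).
- manip.get_image(name): name is "scene" or "top" or "wrist"; returns a dict with "pixels" (420x560x3 uint8, blue, green, red), "depth" (420x560 float32, m along the optical axis (not along the pixel's ray), 0 where there is no reading), "intrinsics" (3x3 intrinsics, pixels), "rvec" (rotation vector, rad) and "tvec" (3), from world to camera coordinates, as OpenCV has them. Camera axes: x right, y down, z forward; pixel columns grow to the right and rows downward; lengths in m; the calibration is good to about 2 mm. A picture is of the moment at which its call begins.
- manip.sign_off(): hands the job in, once; it reports no verdict.
The state is a dict: "clock": time; "qpos": joint angles; "qd": joint speeds; "effort": joint torques, N m; "position": TCP position; "ee_rot": TCP orientation; "contact_force": force on the tool from outside, world axes, zero at the start; "moment": the same for the moment, N m; "width": finger opening in m.
Only numpy, scipy, OpenCV 4.12 (cv2) and the standard library are available. Lean on these libraries where they do the work, as an engineer would, in place of code of your own. Each camera call takes 0.05 s, during which the arm holds its last target. There are 200 camera calls.

## Working session

There is one attempt and no reset: what is moved stays moved. The work goes in short steps, Python scripts to look and compute and a shell command to move; the robot and the scene stay as the last step left them, time stands still between calls to the robot, and variables do not carry over. Pictures are saved under pics/ and viewed, about 8 in all and at most 12, crops included, and the job is handed in when it is done.

```bash
mkdir -p pics; ls
cat > h.py <<'E'
import numpy as np, cv2
from rig import manip
from scipy.spatial.transform import Rotation as R
def shot(n,save=None):
    d=manip.get_image(n)
    if save: cv2.imwrite('pics/'+save,d['pixels']); np.savez('pics/'+save[:-4],**d)
    return d
def load(f): return dict(np.load('pics/'+f+'.npz'))
def cloud(d):
    z=d['depth'];K=d['intrinsics'];v,u=np.mgrid[:z.shape[0],:z.shape[1]]
    p=np.stack([(u-K[0,2])/K[0,0]*z,(v-K[1,2])/K[1,1]*z,z],-1)
    Rm=cv2.Rodrigues(np.array(d['rvec'],float))[0]
    P=(p-np.array(d['tvec'],float).ravel())@Rm
    P[z==0]=np.nan
    return P
def tool():
    s=manip.get_state();q=s['ee_rot'];return np.array(s['position']),R.from_quat([q[1],q[2],q[3],q[0]]).as_matrix(),s
def rel(p,Rt=None):
    t,M,s=tool();print('delta cm',np.round(M.T@(np.array(p)-t)*100,2))
    if Rt is not None: print('dr',np.round(R.from_matrix(M.T@Rt).as_rotvec(),3))
E
python3 - <<'E'
from h import *
for n in ('top','scene'): shot(n,n+'1.png')
t,M,s=tool();print(s);print(M)
E
```

```text
pics
{'clock': 0.1, 'qpos': array([ 1.03099281e+00,  2.76538154e-01,  1.50600643e+00, -2.94263395e-05,
        1.36072418e+00, -1.20994908e-01]), 'qd': array([-0.00016931, -0.00038073, -0.00278907,  0.00077673, -0.00097264,
        0.00127266]), 'effort': array([ 1.30602810e-03, -4.17697477e+01, -2.46405047e+01, -1.19339406e-04,
        5.85678368e-03,  3.27266662e-06]), 'position': array([0.23360017, 0.52488536, 0.23052262]), 'ee_rot': array([ 0.69147756,  0.14642539,  0.69184281, -0.14755308]), 'contact_force': array([-0.53550889, -0.35979476, -0.36481023]), 'moment': array([-0.01368515,  0.03008337, -0.00246054]), 'width': 0.08527273557710449}
[[-8.36777096e-04  4.06665993e-01  9.13576527e-01]
 [-1.45257236e-03  9.13575388e-01 -4.06666817e-01]
 [-9.99998595e-01 -1.66732549e-03 -1.73747179e-04]]
```

View pics/top1.png

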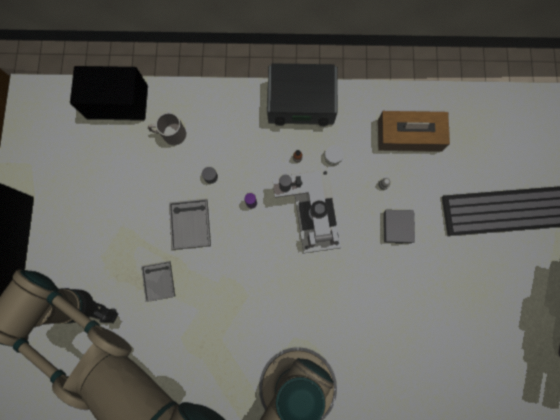

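View pics/scene1.png

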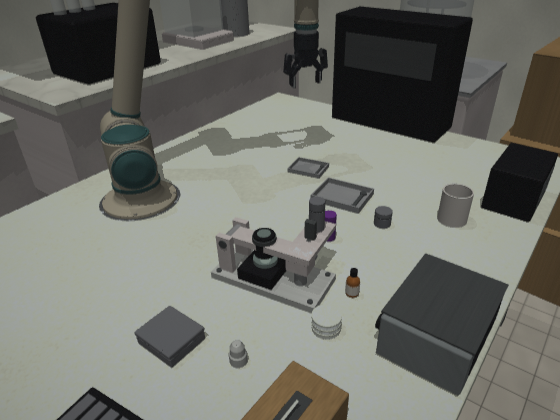

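Top view: the bridge runs from its hinge at (322,245) to its nose at about (312,180). The canister is at (285,183), the tab at (298,181), the larger tray at (190,224) with its spanner at the top edge. The purple decoy is at (251,200). Next, positions from depth.

Run:
```python
from h import *
d=load('top1');P=cloud(d);px=d['pixels']
def pr(n,u,v):print(n,np.round(P[v,u],3))
for n,u,v in [('can',285,182),('tab',298,181),('barrel',319,209),('shelf end',277,193),('traymid',190,232),('spanner',190,209),('purple',251,200),('nose',318,182),('table',240,280)]:pr(n,u,v)
def blob(n,sel,zlo,zhi):
    v0,v1,u0,u1=sel;Q=P[v0:v1,u0:u1];m=(Q[...,2]>zlo)&(Q[...,2]<zhi)
    q=Q[m];r=cv2.minAreaRect((q[:,:2]*1000).astype(np.float32));print(n,m.sum(),'mean',np.round(q.mean(0),4),'rect',np.round(r[0],1),np.round(r[1],1),round(r[2],1), 'z',np.round(np.percentile(q[:,2],[5,50,95]),4))
blob('can',(165,205,265,293),.165,.2)
blob('tab',(165,205,290,310),.125,.16)
blob('topshelf',(165,205,262,340),.095,.112)
blob('plate',(165,265,290,350),.012,.025)
blob('barrel',(195,225,300,340),.118,.14)
blob('tray',(190,260,160,225),.012,.03)
blob('traywide',(190,260,160,225),.003,.03)
blob('purple',(185,215,235,265),.05,.1)
s=load('scene1');cv2.imwrite('pics/c1.png',cv2.resize(s['pixels'][180:320,200:400],None,fx=4,fy=4,interpolation=2))
```

```text
can [0.585 0.049 0.18 ]
tab [0.596 0.011 0.153]
barrel [ 0.52  -0.052  0.126]
shelf end [0.571 0.072 0.104]
traymid [0.461 0.347 0.008]
spanner [0.534 0.35  0.014]
purple [0.553 0.152 0.08 ]
nose [ 0.607 -0.05   0.107]
table [0.314 0.183 0.003]
can 132 mean [0.5897 0.0494 0.179 ] rect [590.8  49.5] [34.  33.9] 70.7 z [0.1706 0.1796 0.1841]
tab 54 mean [0.5978 0.0123 0.1482] rect [598.5  20.3] [25.5 35.1] 14.3 z [0.1352 0.1502 0.1549]
topshelf 885 mean [ 0.5923 -0.0047  0.1055] rect [582.1   9. ] [ 98.9 147. ] 9.0 z [0.1007 0.1056 0.1099]
plate 920 mean [ 0.5267 -0.0532  0.0187] rect [545.3 -56.8] [271.3 136.3] 7.8 z [0.0141 0.0187 0.0235]
barrel 212 mean [ 0.5215 -0.0528  0.1237] rect [522.4 -53. ] [48.6 46.8] 24.5 z [0.1193 0.1239 0.1279]
tray 311 mean [0.4881 0.3518 0.0187] rect [486.7 349.6] [151.5 121.1] 7.0 z [0.0127 0.0192 0.0245]
traywide 1902 mean [0.4884 0.3478 0.0079] rect [487.5 343.1] [223.7 209.6] 1.2 z [0.0033 0.0059 0.0208]
purple 119 mean [0.5581 0.1556 0.0738] rect [559.4 156.9] [34.6 34.1] 2.7 z [0.0626 0.0745 0.08  ]
```

View pics/c1.png

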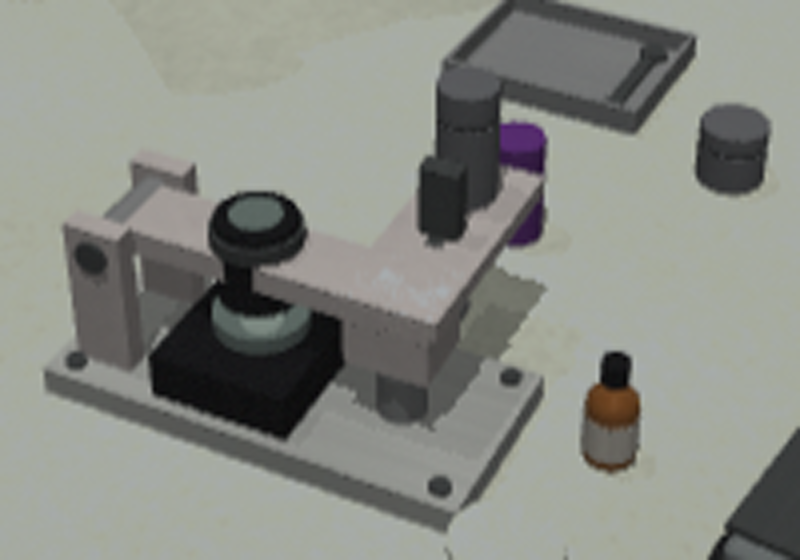

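```bash
cat >> h.py <<'E'
def down(yaw):  # tool x down, jaws (tool y) at world yaw
    y=np.array([np.cos(yaw),np.sin(yaw),0]);x=np.array([0,0,-1.]);return np.stack([x,y,np.cross(x,y)],1)
E
python3 - <<'E'
from h import *
rel([.590,.0495,.27],down(np.radians(9)))
E
```

```text
delta cm [ -3.91 -28.94  51.89]
dr [0.995 0.001 0.002]
```

```bash
python3 -m creep '{"delta_pos":[[-2,-1,2],[-3.9,-3,5.5],[-3.9,-5.5,10],[-3.9,-8,14.5],[-3.9,-10.5,19],[-3.9,-13,23.5],[-3.9,-15.5,28],[-3.9,-18,32.5],[-3.9,-20.5,37],[-3.9,-23,41.3]],"dr":[[0.1,0,0],[0.2,0,0],[0.3,0,0],[0.4,0,0],[0.5,0,0],[0.6,0,0],[0.7,0,0],[0.8,0,0],[0.9,0,0],[0.995,0,0]]}' 1 40
python3 - <<'E'
from h import *
rel([.590,.0495,.27],down(np.radians(9)))
E
```

```text
clock: 1.1
position: [0.5124, 0.1536, 0.27]
ee_rot: [0.537, 0.46, 0.537, -0.46]
contact_force: [0.2, 0.8, -0.5]
width: 0.0853
delta cm [-0.    6.08 11.47]
dr [-0.004 -0.     0.   ]
```

```bash
python3 -m creep '{"delta_pos":[[0,2,4],[0,4,7.5],[0,5.5,10.5],[0,6.1,11.5],[0,6.1,11.5],[0,6.1,11.5]],"dr":[[0,0,0],[0,0,0],[0,0,0],[0,0,0],[0,0,0],[0,0,0]]}'
python3 - <<'E'
from h import *
d=shot('wrist','w1.png');P=cloud(d);print(d['tvec'],P[210,280])
def blob(n,zlo,zhi,reg):
    m=(P[...,2]>zlo)&(P[...,2]<zhi)&(P[...,0]>reg[0])&(P[...,0]<reg[1])&(P[...,1]>reg[2])&(P[...,1]<reg[3])
    q=P[m]
    if len(q)<5: print(n,len(q));return
    r=cv2.minAreaRect((q[:,:2]*1000).astype(np.float32));print(n,m.sum(),np.round(r[0],1),np.round(r[1],1),round(r[2],1),np.round(np.percentile(q[:,2],[5,50,95]),4))
blob('can',.172,.19,(.55,.63,.02,.09))
blob('tab',.146,.156,(.57,.64,-.02,.04))
blob('shelf',.1,.11,(.53,.68,-.09,.14))
E
```

```text
clock: 1.7
position: [0.589, 0.0523, 0.2699]
ee_rot: [0.537, 0.459, 0.538, -0.459]
contact_force: [-0.4, 0.7, -0.1]
width: 0.0853
[-0.58922941 -0.09101766  0.4051432 ] [0.59131564 0.05803632 0.1804275 ]
can 1378 [591.   49.5] [35.4 34.6] 8.7 [0.1773 0.1796 0.1807]
tab 356 [600.4  10.6] [23.5 14.4] 9.6 [0.1481 0.1504 0.1516]
shelf 5459 [578.    7.6] [105.7 148.3] 9.2 [0.1034 0.1047 0.1059]
```

View pics/w1.png

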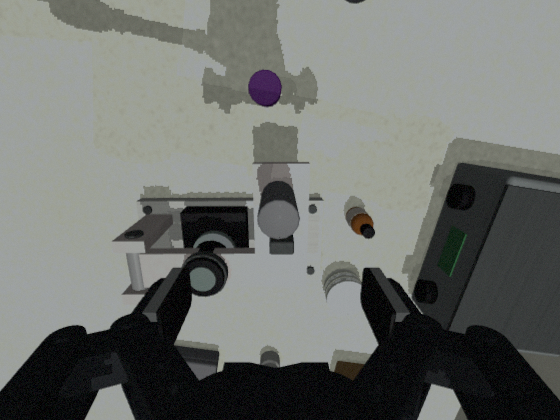

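Wrist view: canister at (278,215), tab at (282,243) and clear of where the fingers will come down. Refined: canister (.591,.0495), tab (.6004,.0106), yaw 9.3°.

Run:
```python
from h import *
rel([.591,.0495,.131],down(np.radians(9.3)))
```

```text
delta cm [13.92  0.17  0.36]
dr [-0.004 -0.001  0.001]
```

```bash
python3 -m creep '{"delta_pos":[[2,0.1,0.2],[4,0.2,0.36],[6,0.2,0.36],[6,0.2,0.36],[6,0.2,0.36]],"dr":[[-0.004,0,0],[-0.004,0,0],[-0.004,0,0],[-0.004,0,0],[-0.004,0,0]]}'
python3 - <<'E'
from h import *
rel([.591,.0495,.131],down(np.radians(9.3)))
E
```

```text
clock: 2.25
position: [0.5919, 0.0493, 0.2108]
ee_rot: [0.539, 0.458, 0.539, -0.458]
contact_force: [-0.1, -0.6, 0.2]
width: 0.0854
delta cm [ 7.98 -0.08 -0.03]
dr [ 0. -0.  0.]
```

```bash
python3 -m creep '{"delta_pos":[[2,0,0],[4,0,0],[6,0,0],[7.5,0,0],[8,0,0],[8,0,0],[8,0,0]],"dr":[[0,0,0],[0,0,0],[0,0,0],[0,0,0],[0,0,0],[0,0,0],[0,0,0]]}' && python3 -m creep '{"delta_pos":[[0,0,0],[0,0,0],[0,0,0],[0,0,0],[0,0,0],[0,0,0],[0,0,0],[0,0,0]],"dr":[[0,0,0],[0,0,0],[0,0,0],[0,0,0],[0,0,0],[0,0,0],[0,0,0],[0,0,0]]}' -1 30
```

```text
clock: 2.95
position: [0.5934, 0.0483, 0.1318]
ee_rot: [0.539, 0.459, 0.538, -0.457]
contact_force: [0.1, 0.5, 0.8]
width: 0.0854
clock: 3.75
position: [0.5926, 0.0481, 0.1308]
ee_rot: [0.539, 0.458, 0.538, -0.458]
contact_force: [-3.0, -0.3, 4.9]
width: 0.0353
```

```bash
python3 -m creep '{"delta_pos":[[-0.5,0,0],[-1.5,0,0],[-3,0,0],[-5,0,0],[-7,0,0],[-8,0,0],[-8,0,0]],"dr":[[0,0,0],[0,0,0],[0,0,0],[0,0,0],[0,0,0],[0,0,0],[0,0,0]]}'
python3 - <<'E'
from h import *
rel([.469,.347,.210],down(np.radians(40)))
rel([.469,.347,.210],down(np.radians(9.3)))
E
```

```text
clock: 4.45
position: [0.5935, 0.0481, 0.212]
ee_rot: [0.54, 0.459, 0.538, -0.457]
contact_force: [-0.6, 0.0, -1.5]
width: 0.0351
delta cm [  0.15  -7.5  -31.5 ]
dr [-0.537  0.002 -0.003]
delta cm [  0.15  -7.5  -31.5 ]
dr [-0.001  0.001 -0.004]
```

```bash
python3 -m creep '{"delta_pos":[[0,-0.2,-1],[0,-0.7,-3],[0,-1.4,-6],[0,-2.3,-10],[0,-3.3,-14],[0,-4.3,-18],[0,-5.2,-22],[0,-6.2,-26],[0,-6.9,-29],[0,-7.3,-31]],"dr":[[0,0,0],[0,0,0],[0,0,0],[0,0,0],[0,0,0],[0,0,0],[0,0,0],[0,0,0],[0,0,0],[0,0,0]]}' 
python3 -m creep '{"delta_pos":[[0,0,-0.3],[0,0,-0.3],[0,0,-0.3],[0,0,-0.3]],"dr":[[0,0,0],[0,0,0],[0,0,0],[0,0,0]]}'
python3 - <<'E'
from h import *
d=shot('wrist','w2.png');P=cloud(d)
m=(P[...,2]>.013)&(P[...,2]<.026)&(P[...,0]>.38)&(P[...,0]<.60)&(P[...,1]>.26)&(P[...,1]<.44)
r=cv2.minAreaRect((P[m][:,:2]*1000).astype(np.float32));print(m.sum(),r)
m=(P[...,2]>.0)&(P[...,2]<.01)&(P[...,0]>.43)&(P[...,0]<.47)&(P[...,1]>.32)&(P[...,1]<.38);print(m.sum(),np.median(P[m],0))
rel([.469,.347,.032],down(np.radians(9.3)))
E
```

```text
clock: 5.45
position: [0.4679, 0.3447, 0.2088]
ee_rot: [0.538, 0.457, 0.54, -0.458]
contact_force: [0.5, -0.6, -1.8]
width: 0.0353
clock: 5.85
position: [0.4705, 0.3443, 0.21]
ee_rot: [0.538, 0.458, 0.538, -0.459]
contact_force: [0.1, 0.2, -0.9]
width: 0.0354
1854 ((486.3197021484375, 349.31536865234375), (150.3144073486328, 120.507568359375), 7.129372596740723)
1660 [0.44997338 0.35123712 0.00373726]
delta cm [17.82 -0.11 -0.29]
dr [-0.003  0.     0.   ]
```

View pics/w2.png

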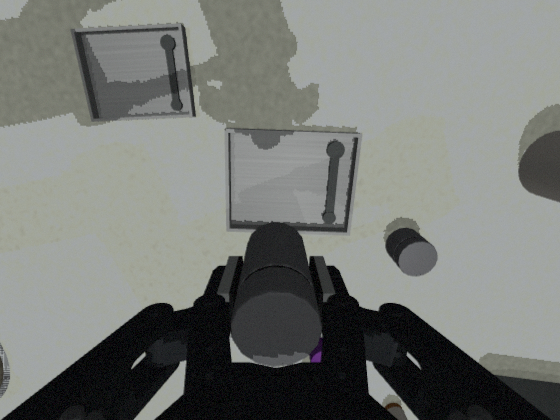

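The canister is held upright. The large tray sits below it at (290,180), centre (.486,.349), spanner on the right (333,180). The free spot is about (.469,.347), so I'll lower there.

```bash
python3 -m creep '{"delta_pos":[[1,0,0],[3,0,-0.2],[6,0,-0.3],[9,0,-0.3],[12,0,-0.3],[14.5,0,-0.3],[16.3,0,-0.3],[17.2,0,-0.3],[17.2,0,-0.3],[17.2,0,-0.3]],"dr":[[0,0,0],[0,0,0],[0,0,0],[0,0,0],[0,0,0],[0,0,0],[0,0,0],[0,0,0],[0,0,0],[0,0,0]]}' 
python3 -m creep '{"delta_pos":[[0.2,0,0],[0.4,0,0],[0.6,0,0],[0.6,0,0],[0.6,0,0]],"dr":[[0,0,0],[0,0,0],[0,0,0],[0,0,0],[0,0,0]]}'
```

```text
clock: 6.9
position: [0.4704, 0.3484, 0.0388]
ee_rot: [0.539, 0.459, 0.538, -0.458]
contact_force: [-1.0, 0.6, -0.9]
width: 0.0353
clock: 7.4
position: [0.4698, 0.3484, 0.0324]
ee_rot: [0.539, 0.458, 0.539, -0.458]
contact_force: [0.3, -0.2, -2.1]
width: 0.0355
```

```bash
python3 -m creep '{"delta_pos":[[0.1,0,0],[0.15,0,0],[0.2,0,0],[0.2,0,0],[0.2,0,0]],"dr":[[0,0,0],[0,0,0],[0,0,0],[0,0,0],[0,0,0]]}';python3 -m creep '{"delta_pos":[[0.05,0,0],[0.1,0,0],[0.1,0,0],[0.1,0,0]],"dr":[[0,0,0],[0,0,0],[0,0,0],[0,0,0]]}'
```

```text
clock: 7.9
position: [0.4698, 0.3483, 0.0303]
ee_rot: [0.539, 0.458, 0.539, -0.458]
contact_force: [0.0, 0.0, -1.8]
width: 0.0353
clock: 8.3
position: [0.4698, 0.3484, 0.0298]
ee_rot: [0.539, 0.458, 0.539, -0.458]
contact_force: [-1.1, -1.3, 3.6]
width: 0.0352
```

Contact with the tray floor (3.6 N). Release by opening slowly, then retreat upward.

```bash
python3 -m creep '{"delta_pos":[[0,0,0],[0,0,0],[0,0,0],[0,0,0],[0,0,0],[0,0,0]],"dr":[[0,0,0],[0,0,0],[0,0,0],[0,0,0],[0,0,0],[0,0,0]]}' 0.5;python3 -m creep '{"delta_pos":[[-1,0,0],[-3,0,0],[-6,0,0],[-10,0,0],[-14,0,0],[-18,0,0],[-21,0,0],[-22,0,0],[-22,0,0]],"dr":[[0,0,0],[0,0,0],[0,0,0],[0,0,0],[0,0,0],[0,0,0],[0,0,0],[0,0,0],[0,0,0]]}'
python3 - <<'E'
from h import *
d=shot('wrist');P=cloud(d)
m=(P[...,2]>.07)&(P[...,2]<.09)&(P[...,0]>.40)&(P[...,0]<.54)&(P[...,1]>.28)&(P[...,1]<.42)
q=P[m];print(m.sum(),np.median(q,0),np.percentile(q[:,2],[3,97]),cv2.minAreaRect((q[:,:2]*1000).astype(np.float32)))
t=[.6004,.0106,.25]
for yaw in (99.3,-80.7): rel(t,down(np.radians(yaw)))
print(manip.get_state()['qpos'])
E
```

```text
clock: 8.9
position: [0.4698, 0.3483, 0.0292]
ee_rot: [0.539, 0.458, 0.539, -0.458]
contact_force: [1.0, -0.5, 0.1]
width: 0.0643
clock: 9.8
position: [0.4703, 0.3487, 0.2512]
ee_rot: [0.539, 0.459, 0.538, -0.457]
contact_force: [-0.3, -0.3, -0.6]
width: 0.0637
820 [0.46886878 0.35072329 0.07857079] [0.07496164 0.07999145] ((469.158203125, 349.8777160644531), (34.21680450439453, 34.74378204345703), 8.824499130249023)
delta cm [-0.08  7.51 35.42]
dr [-1.572  0.    -0.   ]
delta cm [-0.08  7.51 35.42]
dr [ 1.569 -0.    -0.   ]
[5.19077913e-01 2.80956342e-01 1.45310743e+00 5.24049255e-05
 1.40735434e+00 3.58052853e-01]
```

```bash
python3 -m creep '{"delta_pos":[[0,0.5,1.5],[0,1,4],[0,1.7,8],[0,2.5,12],[0,3.4,16],[0,4.2,20],[0,5,24],[0,5.9,28],[0,6.7,31.5],[0,7.3,34.5]],"dr":[[0.14,0,0],[0.28,0,0],[0.42,0,0],[0.56,0,0],[0.7,0,0],[0.84,0,0],[0.98,0,0],[1.12,0,0],[1.26,0,0],[1.4,0,0]]}' 0.3
python3 - <<'E'
from h import *
rel([.6004,.0106,.22],down(np.radians(-80.7)))
E
```

```text
clock: 10.85
position: [0.5964, 0.0175, 0.2463]
ee_rot: [-0.114, -0.696, -0.115, 0.7]
contact_force: [-0.0, 0.2, 0.7]
width: 0.0554
delta cm [ 2.63  0.78 -0.17]
dr [0.163 0.005 0.001]
```

```bash
python3 -m creep '{"delta_pos":[[1,0.4,-0.1],[2.6,0.8,-0.15],[2.6,0.8,-0.15],[2.6,0.8,-0.15],[2.6,0.8,-0.15]],"dr":[[0.08,0,0],[0.16,0,0],[0.163,0,0],[0.163,0,0],[0.163,0,0]]}'
python3 - <<'E'
from h import *
d=shot('wrist','w3.png');P=cloud(d)
m=(P[...,2]>.143)&(P[...,2]<.157)&(P[...,0]>.57)&(P[...,0]<.63)&(P[...,1]>-.02)&(P[...,1]<.04)
q=P[m];r=cv2.minAreaRect((q[:,:2]*1000).astype(np.float32));print(m.sum(),r,np.median(q[:,2]))
m=(P[...,2]>.095)&(P[...,2]<.115)&(abs(P[...,0]-.6)<.05)&(abs(P[...,1]-.03)<.05);print('shelf z',np.median(P[m][:,2]))
rel([r[0][0]/1000,r[0][1]/1000,.113],down(np.radians(-80.7)))
print(manip.get_state()['qpos'])
E
```

```text
clock: 11.35
position: [0.601, 0.0128, 0.2231]
ee_rot: [-0.06, -0.704, -0.06, 0.705]
contact_force: [-1.1, 0.4, 0.3]
width: 0.0557
545 ((601.3289184570312, 10.79328727722168), (23.22707176208496, 13.423972129821777), 10.10761833190918) 0.1504978305181048
shelf z 0.1048040647261106
delta cm [11.05  0.21  0.03]
dr [ 0.008 -0.     0.   ]
[-9.43592937e-02  3.19586399e-01  1.46051002e+00  1.85321793e-04
  1.36119087e+00  1.30608345e+00]
```

View pics/w3.png

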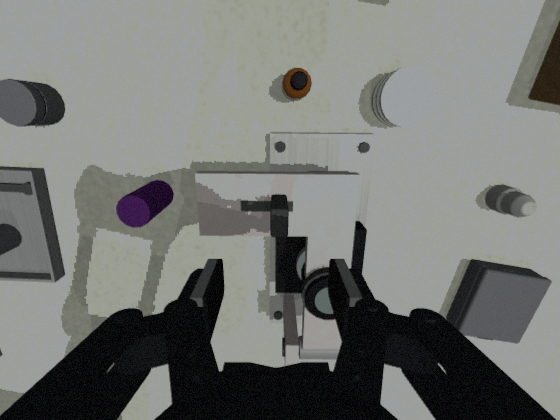

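Tab at (280,215), canister at (5,235) in the tray, purple decoy at (145,205) and untouched. The fingers straddle the tab with room.

```bash
python3 -m creep '{"delta_pos":[[1.5,0.1,0],[4,0.2,0],[7,0.2,0],[9,0.2,0],[10.3,0.2,0],[11,0.2,0],[11,0.2,0],[11,0.2,0]],"dr":[[0.008,0,0],[0.008,0,0],[0.008,0,0],[0.008,0,0],[0.008,0,0],[0.008,0,0],[0.008,0,0],[0.008,0,0]]}' && python3 -m creep '{"delta_pos":[[0,0,0],[0,0,0],[0,0,0],[0,0,0],[0,0,0],[0,0,0],[0,0,0],[0,0,0]],"dr":[[0,0,0],[0,0,0],[0,0,0],[0,0,0],[0,0,0],[0,0,0],[0,0,0],[0,0,0]]}' -1 60
```

```text
clock: 12.2
position: [0.6023, 0.0105, 0.1143]
ee_rot: [0.057, 0.706, 0.057, -0.704]
contact_force: [-0.0, 0.4, -0.1]
width: 0.0554
clock: 13.0
position: [0.6019, 0.0105, 0.114]
ee_rot: [0.057, 0.705, 0.057, -0.704]
contact_force: [-0.5, 0.3, 5.6]
width: 0.0134
```

```bash
python3 -m creep '{"delta_pos":[[0,-0.3,0],[0,-0.6,0],[0,-0.9,0],[0,-1.2,0],[0,-1.5,0],[0,-1.8,0],[0,-2,0],[0,-2.05,0],[0,-2.05,0],[0,-2.05,0]],"dr":[[0,0,0],[0,0,0],[0,0,0],[0,0,0],[0,0,0],[0,0,0],[0,0,0],[0,0,0],[0,0,0],[0,0,0]]}'
python3 - <<'E'
from h import *
t,M,s=tool();print(t,s['contact_force'],s['moment'],s['width'])
a=np.radians(9.3);ux=np.array([np.cos(a),np.sin(a),0]);uy=np.array([-ux[1],ux[0],0])
print('pull mm',(t-np.array([.6019,.0105,.114]))@uy*1000)
tab=np.array([.6008,.0107,0]);O=tab-.05*uy;H=O-.17*ux+[0,0,.095]
c=lambda th:R.from_rotvec(-uy*th).as_matrix()
for th in (.05,.1,.15,.2,.25,.3,.36,.4):
    Q=c(th);p=H+Q@(t-H);print(th,np.round(M.T@(p-t)*100,2),np.round(R.from_matrix(M.T@Q@M).as_rotvec(),3),'lift',round(170*np.sin(th)+25*(1-np.cos(th)),1))
E
```

```text
clock: 14.0
position: [0.5991, 0.0274, 0.1139]
ee_rot: [0.059, 0.705, 0.055, -0.704]
contact_force: [0.3, -9.1, 5.6]
width: 0.0133
[0.59907306 0.02743048 0.11388563] [ 0.30101529 -9.13255536  5.60157907] [-1.07879923  0.02211158  0.03430104] 0.013288961314441993
pull mm 17.16478347772163
0.05 [-0.85  0.01  0.11] [ 0.    0.05 -0.  ] lift 8.5
0.1 [-1.7   0.01  0.27] [ 0.001  0.1   -0.   ] lift 17.1
0.15 [-2.53  0.02  0.47] [ 0.001  0.15  -0.   ] lift 25.7
0.2 [-3.36  0.02  0.71] [ 0.001  0.2   -0.   ] lift 34.3
0.25 [-4.17  0.03  0.99] [ 0.001  0.25  -0.   ] lift 42.8
0.3 [-4.97  0.03  1.32] [ 0.002  0.3   -0.   ] lift 51.4
0.36 [-5.9   0.04  1.76] [ 0.002  0.36  -0.   ] lift 61.5
0.4 [-6.51  0.04  2.08] [ 0.002  0.4   -0.   ] lift 68.2
```

```bash
python3 -m creep '{"delta_pos":[[0,-0.15,0],[0,-0.3,0],[0,-0.4,0],[0,-0.4,0],[0,-0.4,0]],"dr":[[0,0,0],[0,0,0],[0,0,0],[0,0,0],[0,0,0]]}'
python3 - <<'E'
from h import *
t,M,s=tool();a=np.radians(9.3);uy=np.array([-np.sin(a),np.cos(a),0]);print('pull mm',(t-np.array([.6019,.0105,.114]))@uy*1000,s['contact_force'])
E
```

```text
clock: 14.5
position: [0.5985, 0.031, 0.1138]
ee_rot: [0.059, 0.705, 0.055, -0.704]
contact_force: [-0.3, -10.0, 5.0]
width: 0.0133
pull mm 20.79571317467927 [ -0.29560184 -10.04937652   5.00873145]
```

```bash
python3 -m creep '{"delta_pos":[[0,-0.1,0],[-0.2,-0.1,0.02],[-0.4,-0.1,0.05],[-0.6,-0.1,0.08],[-0.85,-0.1,0.11],[-0.85,-0.1,0.11],[-0.85,-0.1,0.11]],"dr":[[0,0,0],[0,0.012,0],[0,0.024,0],[0,0.036,0],[0,0.05,0],[0,0.05,0],[0,0.05,0]]}'
python3 - <<'E'
from h import *
s=manip.get_state();print(s['contact_force'],s['moment'],s['position'])
E
```

```text
clock: 15.2
position: [0.5974, 0.0318, 0.1214]
ee_rot: [0.058, 0.723, 0.056, -0.687]
contact_force: [2.7, -9.9, -1.6]
width: 0.0138
[ 2.68205703 -9.88607431 -1.60707469] [-1.20524640e+00  4.27465261e-04 -7.41022618e-02] [0.59738478 0.03178452 0.12139894]
```

The ball is free: 8 mm of rise with little force. Continue along the arc.

Run:
```python
from h import *
t,M,s=tool()
a=np.radians(9.3);ux=np.array([np.cos(a),np.sin(a),0]);uy=np.array([-ux[1],ux[0],0])
O=np.array([.6008,.0107,0])-.05*uy;H=O-.17*ux+[0,0,.095]
for th in (.07,.14,.21,.28,.35):
    Q=R.from_rotvec(-uy*th).as_matrix();p=H+Q@(t-H);print(th,np.round(M.T@(p-t)*100,2),np.round(R.from_matrix(M.T@Q@M).as_rotvec(),3))
```

```text
0.07 [-1.19  0.01  0.17] [ 0.    0.07 -0.  ]
0.14 [-2.37  0.02  0.42] [ 0.001  0.14  -0.   ]
0.21 [-3.53  0.02  0.75] [ 0.001  0.21  -0.   ]
0.28 [-4.66  0.03  1.16] [ 0.002  0.28  -0.   ]
0.35 [-5.76  0.04  1.65] [ 0.002  0.35  -0.   ]
```

```bash
python3 -m creep '{"delta_pos":[[-0.6,0,0.08],[-1.2,0,0.17],[-1.8,0,0.29],[-2.4,0,0.42],[-3,0,0.58],[-3.55,0,0.75],[-4.1,0,0.95],[-4.7,0,1.16],[-5.2,0,1.4],[-5.8,0,1.65]],"dr":[[0,0.035,0],[0,0.07,0],[0,0.105,0],[0,0.14,0],[0,0.175,0],[0,0.21,0],[0,0.245,0],[0,0.28,0],[0,0.315,0],[0,0.35,0]]}'
python3 -m creep '{"delta_pos":[[0,0,0],[0,0,0],[0,0,0],[0,0,0],[0,0,0]],"dr":[[0,0,0],[0,0,0],[0,0,0],[0,0,0],[0,0,0]]}'
python3 - <<'E'
from h import *
t,M,s=tool();print(t,s['contact_force'],s['moment'],s['width'])
sc=shot('scene','scene2.png');tp=shot('top','top2.png')
P=cloud(tp);P0=cloud(load('top1'))
a=np.radians(9.3);ux=np.array([np.cos(a),np.sin(a),0]);uy=np.array([-ux[1],ux[0],0]);O=np.array([.6008,.0107,0])-.05*uy
for n,C in (('scene',cloud(sc)),('top',P)):
    X=(C-O)@ux;Y=(C-O)@uy
    for lo in (-.16,-.12,-.04,-.02,0.0,.02):
        m=(X>lo)&(X<lo+.02)&(Y>-.028)&(Y<.015)&(C[...,2]>.08)&(C[...,2]<.22)
        if m.sum()>3: print(n,lo,m.sum(),np.median(X[m]),np.median(C[m][:,2]))
cv2.imwrite('pics/c2.png',cv2.resize(sc['pixels'][120:370,120:420],None,fx=2.4,fy=2.4,interpolation=2))
E
```

```text
clock: 16.2
position: [0.578, 0.0289, 0.1785]
ee_rot: [0.047, 0.831, 0.065, -0.55]
contact_force: [3.3, -11.8, -4.4]
width: 0.013
clock: 16.7
position: [0.5782, 0.029, 0.1783]
ee_rot: [0.047, 0.831, 0.065, -0.55]
contact_force: [2.6, -12.4, -3.8]
width: 0.0133
[0.5782021  0.02895931 0.17828611] [  2.58857446 -12.43515622  -3.76296918] [-1.4969421   0.02868086 -0.70181119] 0.013312297882943165
scene -0.16 93 -0.14925397162461765 0.11249481396376948
scene -0.12 148 -0.10884958004453349 0.1445713398220458
scene -0.04 174 -0.027831965823660567 0.16006584537490964
scene -0.02 254 -0.009222521531520568 0.15805393655960687
scene 0.0 375 0.011933441547055978 0.16039780677998494
scene 0.02 64 0.02169076335807256 0.14278382889618776
top -0.04 50 -0.029915638744822944 0.16482773685472824
top -0.02 90 -0.009403588567135645 0.1740725174114452
top 0.0 59 0.006517700803114188 0.1797181826885757
```

View pics/c2.png

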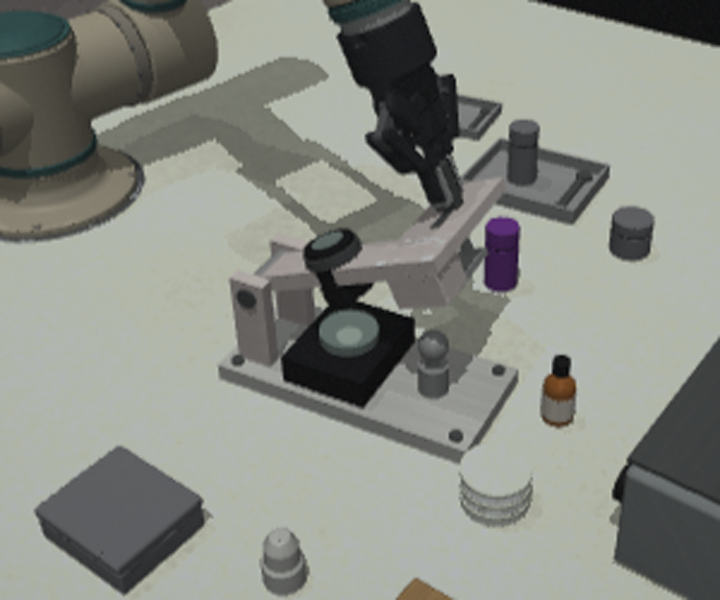

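The bridge is up and off the ball, which is exposed at (433,345). The canister stands upright in the tray at (523,150), and the bystanders stand where they were. A 1 s hold will show whether the grip creeps; then I'll hand in.

```bash
python3 -m creep '{"delta_pos":[[0,0,0],[0,0,0],[0,0,0],[0,0,0],[0,0,0],[0,0,0],[0,0,0],[0,0,0],[0,0,0],[0,0,0]],"dr":[[0,0,0],[0,0,0],[0,0,0],[0,0,0],[0,0,0],[0,0,0],[0,0,0],[0,0,0],[0,0,0],[0,0,0]]}' - 80
python3 - <<'E'
from h import *
a=np.radians(9.3);ux=np.array([np.cos(a),np.sin(a),0]);uy=np.array([-ux[1],ux[0],0]);O=np.array([.6008,.0107,0])-.05*uy
tp=shot('top','top3.png')
for f in ('top2','top3'):
    C=cloud(load(f));X=(C-O)@ux;Y=(C-O)@uy
    m=(abs(X+.01)<.03)&(Y>-.028)&(Y<.015)&(C[...,2]>.15)&(C[...,2]<.2)
    p=np.polyfit(X[m],C[m][:,2],1);print(f,'bridge angle',np.arctan(p[0]),'z at x=0',p[1])
A=load('top1');b=cloud(A);c=cloud(tp)
for n,u,v in [('short',209,175),('purple',251,200),('oil',297,156),('dish',334,155),('obj',385,183),('box',399,226),('can',190,224)]:
    f=lambda P:(lambda q:np.round(q[q[:,2]>.02].mean(0),3) if (q[:,2]>.02).any() else None)(P[v-20:v+20,u-18:u+18].reshape(-1,3)) if n!='can' else None
    print(n,f(b),f(c))
q=c[200:250,165:215].reshape(-1,3);q=q[q[:,2]>.07];print('canister',len(q),q.mean(0))
E
```

```text
clock: 17.8
position: [0.5782, 0.029, 0.1783]
ee_rot: [0.047, 0.831, 0.065, -0.55]
contact_force: [3.6, -11.9, -2.8]
width: 0.0131
top2 bridge angle 0.36618018741391156 z at x=0 0.17713598162204738
top3 bridge angle 0.3934025058572509 z at x=0 0.176675151093459
short [0.642 0.29  0.044] [0.642 0.291 0.043]
purple [0.556 0.155 0.067] [0.556 0.155 0.067]
oil [0.672 0.004 0.071] [0.657 0.005 0.114]
dish [ 0.709 -0.101  0.04 ] [ 0.704 -0.098  0.052]
obj [ 0.625 -0.266  0.04 ] [ 0.625 -0.267  0.04 ]
box [ 0.489 -0.309  0.035] [ 0.489 -0.309  0.036]
can None None
canister 112 [0.46878677 0.3485731  0.07873068]
```

```bash
python3 -c "
from rig import manip
print(manip.sign_off())"
```

```text
the job is handed in; nothing more can be done
None
```

I finished the job and handed it in at about 18 s. No verdict came back.

- **Canister:** it stands upright and released in the free part of the larger tray. Its top is at 79 mm, as expected, and its centre is within about 2 mm of the free spot's middle.
- **Latch:** I pulled the grip tab about 21 mm along the stand's +y, against roughly 10–12 N of spring force. The latch let go of the ball.
- **Bridge:** I am still holding the nose up by the tab, with the grip set to 80 N. The top-view camera gave a hinge angle of 0.37 to 0.39 rad, which is about 62–67 mm of lift. The two readings differ only by measurement noise. The tool position did not change over the last 1 s hold.
- **Bystanders:** the purple canister, short canister, objective and slide box measured within 1 mm of where they started. For the oil bottle and dishes, the numeric check was spoiled because the raised bridge fell inside the measuring windows. In the scene picture both stand upright, and I saw no sign they had moved.

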